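# Hold the sample-chamber lid at its half-way stop

### The job

Lift the round bayonet lid (the one with a bar handle and two side pins) out of the parts bin and lower it into the collar on top of the sample chamber, its pins going down through the two slots until the lid sits flush. Then twist it clockwise, seen from above, against the return spring until its handle bar lines up with the two half-way ribs on the chamber's top, well short of the lock click, and finish there while still gripping the lid and holding it at half-way (the program ends holding). Leave everything else where it is.

Things in the scene. Friction and masses are not known exactly. Their poses are not given: they have to be found in the camera images.
- lid: round black bayonet lid, 76 mm wide, standing upright on its spigot in the bin. Origin: centre of the underside of its 6 mm thick cover, z up, 25 mm above the bin's underside at the start. Below the cover a 50 mm diameter spigot, chamfered at the foot, to z -20 mm. Handle bar and pins (see the points) both lie along x: a half turn about z gives the same lid. Mass 0.22 kg, give or take 25 %
- lid_handle (a point): centre of the lid's upright aluminium bar handle, 21 mm above the lid's origin; axes as the lid's. The bar is 56 mm long (x), 14 mm wide (y), 30 mm high, standing on the cover
- lid_pins (a point): on the lid's axis, 14 mm below its origin, where one 9 mm diameter steel pin runs through the spigot along the lid's x, its two ends standing out to x = +33 and -33 mm
- bin: open grey parts bin, fixed in the episode, 240 x 160 mm, 45 mm high, walls and floor 5 mm; origin at the centre of its underside. The lid stands in its -x half, the other parts in its +x half
- chamber: cream sample chamber, fixed, 180 x 180 mm, 100 mm high; origin: centre of its underside, z up. On top a round black collar, 96 mm wide, with a steel flange whose top is 132 mm above the origin. Two round studs on the chamber's top, 66 mm from the axis, show the lock position, 1.40 rad clockwise of the slots
- port_mouth (a point): centre of the collar's mouth, level with the flange's top; axes as the chamber's. Flange 8 mm thick, hole 54 mm in diameter, two slots 13 mm wide along the chamber's x (on its +x and -x sides), reaching 37 mm from the axis. The fully inserted lid rests with its origin here; its pins then run 1.5 mm under the flange
- half_mark: pair of straight steel ribs on the chamber's top, 53 to 83 mm from the collar's axis to either side of it, 5 mm wide and high: the half-way position of the handle bar. Origin on the collar's axis at the chamber's top; the ribs lie along its x, 0.70 rad clockwise of the slots seen from above
- rotor (a joint): sprung ring inside the collar, carried round by the lid's pins; rad, 0 at rest (pockets under the slots), grows clockwise seen from above, half-way at 0.70. The pins have up to 0.07 rad of play, so it trails the lid. The spring pushes back with 0.04 N m at 0, 0.11 N m at half-way, and turns a released lid back. Spring balls resist from about 0.9, the lock clicks at about 1.2, stop at 1.45
- blank_cap: smooth round black blanking cap with a round mushroom knob and no pins, 48 mm diameter, 32 mm high; lies in the bin; origin at the centre of its underside. A bystander, leave it
- lens_tube: short black open tube, 42 mm diameter, 22 mm high; stands in the bin; origin at the centre of its underside. A bystander
- sensor: small white sensor head, 34 x 26 x 28 mm, loose on a corner of the chamber's top; origin at the centre of its underside. A bystander
- lens_mount: lens in a black ring on a post with a round foot, 48 mm wide, 102 mm high, loose on the table; origin under its foot. A bystander
- driver: screwdriver, 170 mm long, lying on the table. A bystander
- wash_bottle: white bottle, 56 mm diameter, 130 mm high, standing on the table; origin at the centre of its underside. A bystander
- cuvette_box: white box, 60 x 90 x 40 mm, on the table; origin at the centre of its underside. A bystander
There are look-alikes about, which are no part of the job. What is shaped like the lid but pink or yellow is not meant.

How it is judged:
By the outcome, as a careful person would: the job done as asked, in the order asked, and still so for the second after the job is handed in, while the arm keeps its last pose, push and grip.
It also fails if it takes over 43 s, if anything falls off the work surface, if the arm or the gripper's body presses on something with over 40 N, if the wrist force passes 120 N, or if a joint passes its speed limit or range.

### The arm

A 6-joint arm with a two-finger parallel gripper is mounted at the origin on the work surface. World frame = base frame: x ahead of the robot, y to its left, z up, the work surface at z = 0. Lengths are in m, angles in degrees, forces in N, time in s.
With the tool pointing down it reaches from about 0.3 to 0.75 m from the base axis. Payload 8.5 kg.
Tool frame: the origin (TCP) lies on the centre line of the jaws, within the pads' length; the fingertips stand 17 mm ahead of it and the grasp point (between the pads) lies 2 mm behind it (env.tcp_to_tips is the distance from the TCP to the fingertips, in m); z points along the fingers, y is the line along which they close (so a half turn about z gives the same grasp; the last joint's range is limited). The gripper opens to 85 mm and grips with 20 to 120 N. Pads are 22 mm wide; open, the fingers measure 114 mm over their backs; the gripper's body (76 mm by 85 mm) begins 54 mm behind the grasp point. The pads swing forward as they close: fully open they stand 13 mm farther back than shut.
Start: joints at [64.67, 21.807, 74.336, -0, 83.858, -12.336], TCP at [0.124, 0.536, 0.248] pointing down, gripper open.
Joint ranges: [-178.18, 178.18], [-50.72, 133.34], [12.68, 142.11], [-81.47, 261.47], [9.98, 163.14], [-165.26, 165.26]. Speed limits (degrees/s): [136.94, 136.94, 180, 180, 180, 180].

### API

Orientations are given as a 3x3 rotation matrix whose columns are the frame's x, y, z axes.
In Python, from rig import env gives the robot as it stands. The module is installed in compiled form; this text tells all that it offers.
- The arm moves only by the shell command python3 -m pendant 'ROWS' [FORCE]. ROWS is JSON, a list of rows, each a list of 7 numbers: the opening, from 0 (shut) to 1 (fully open), then the shift along the tool's x, y, z in m, then the turn, a rotation vector about the tool's x, y, z in rad. A call has 1 to 5 rows; each row is the pose to reach, as a shift and turn from the pose commanded when the call began, along the tool's axes at that moment; what a row does not reach only later rows make up. A row lasts 1/8 s, in which the tool goes at most 62.5 mm and 10.7 degrees, less where a joint would pass 70% of its speed; a pose out of reach is approached as far as the arm can. A call with a gripper value outside its range is refused whole. The fingers move at their own pace and stop on an object; FORCE is the grip in N (left out, the last holds). Time passes only in rows, so rows that repeat a pose let the fingers close. It gives the time, the measured TCP pose, the force, the opening and the grip force at its end, in the units of the state.
- env.observe(): the state, without advancing time (a new reading comes with each control period).
- env.get_image(name): name is "side" or "top" or "wrist"; returns a dict with "image" (420x560x3 uint8, blue, green, red), "fx", "fy", "cx", "cy" (pixels), "pose" (4x4, takes a point from camera to world coordinates). Camera axes: x right, y up, looking along -z (the intrinsics and any distortion apply to the point x, -y, -z); pixel columns grow to the right and rows downward; lengths in m; the calibration is good to about 2 mm. A picture is of the moment at which its call begins. There is no depth.
- env.close_job(): hands the job in; it is judged then, once.
Trained networks look in the newest picture that a camera, given by its name, has taken for a name from the list of things; names that differ only in an ending like _2 or _b are one class to them, and where a whole thing is asked for, a point or a joint stands for the part that bears it (a point fixed in the world has none). Each returns a list of dicts, best first, with "conf" (0 to 1); they miss things now and then, are a little off and sometimes report something else, mostly with a low value. They report only what shows in the picture. A call takes as long as a camera call. They do not tell look-alikes from the thing itself.
- env.find_in(camera, thing): "bbox" ([centre column, centre row, width, height] in pixels, round what is visible of it).
- env.trace(camera, thing): "mask" (420x560 bool, what is visible of it) and "bbox" ([centre column, centre row, width, height] in pixels, round what is visible of it).
- env.tip_of(camera, thing): "centre" ([column, row] in pixels: a listed point, or the origin of a listed thing).
The state is a dict: "time_s": time; "q": joint angles; "qvel": joint speeds; "joint_efforts": joint torques, N m; "position": TCP position; "tool_rot": TCP orientation; "ft_force": force on the tool from outside, world axes, zero at the start; "wrist_torque": the same for the moment, N m; "grip_width": finger opening in m; "gripper_force": force on a finger pad.
Only numpy, scipy, OpenCV 4.12 (cv2) and the standard library are available. Lean on these libraries where they do the work, as an engineer would, in place of code of your own. Each camera call takes 0.05 s, during which the arm holds its last target. There are 200 camera calls.

## Working session

There is one attempt and no reset: what is moved stays moved. The work goes in short steps, Python scripts to look and compute and a shell command to move; the robot and the scene stay as the last step left them, time stands still between calls to the robot, and variables do not carry over. Pictures are saved under pics/ and viewed, at most 10 in all, crops included, and the job is handed in when it is done.

```bash
mkdir -p pics; cat > h.py <<'E'
import numpy as np, cv2
from rig import env
def ray(im,px):
    u,v=px; d=np.array([(u-im["cx"])/im["fx"],-(v-im["cy"])/im["fy"],-1.0]); P=np.array(im["pose"])
    return P[:3,3],P[:3,:3]@d
def atz(im,px,z):
    o,d=ray(im,px); return o+d*(z-o[2])/d[2]
def proj(im,p):
    P=np.array(im["pose"]); c=P[:3,:3].T@(np.array(p)-P[:3,3]); return np.array([im["cx"]+im["fx"]*c[0]/-c[2], im["cy"]-im["fy"]*c[1]/-c[2]])
def tri(rs):
    A=np.zeros((3,3));b=np.zeros(3)
    for o,d in rs:
        d=d/np.linalg.norm(d);M=np.eye(3)-np.outer(d,d);A+=M;b+=M@o
    return np.linalg.solve(A,b)
E
python3 - <<'E'
from h import *
np.set_printoptions(precision=3,suppress=True)
ims={}
for c in("top","side"):
    im=env.get_image(c); ims[c]=im; cv2.imwrite(f"pics/{c}0.png",im["image"]); print(c,[k for k in im],im["fx"],np.array(im["pose"])[:3,3], im.get("dist"))
    for t in("lid","lid_handle","bin","chamber","port_mouth","half_mark","sensor"):
        print(t,[(np.round(d["centre"]),round(d["conf"],2)) for d in env.tip_of(c,t)[:4]],[(np.round(d["bbox"]),round(d["conf"],2)) for d in env.find_in(c,t)[:4]] if t=="lid" else '')
print(env.observe())
E
```

```text
top ['image', 'fx', 'fy', 'cx', 'cy', 'pose'] 490.2846403485053 [ 0.455 -0.057  1.151] None
lid [(array([319., 240.]), 0.74), (array([382., 231.]), 0.72), (array([328., 310.]), 0.58)] [(array([383., 230.,  33.,  27.]), 0.92), (array([331., 312.,  32.,  27.]), 0.85), (array([319., 238.,  29.,  29.]), 0.57)]
lid_handle [(array([386., 232.]), 0.95), (array([330., 314.]), 0.94), (array([323., 238.]), 0.93)] 
bin [(array([312., 222.]), 0.67)] 
chamber [(array([147., 224.]), 0.67)] 
port_mouth [(array([130., 220.]), 0.68), (array([320., 237.]), 0.54)] 
half_mark [] 
sensor [(array([116., 181.]), 0.57)] 
side ['image', 'fx', 'fy', 'cx', 'cy', 'pose'] 492.19392829386834 [0.167 0.566 0.872] None
lid [(array([327., 173.]), 0.97), (array([376., 234.]), 0.87), (array([304., 214.]), 0.62)] [(array([309., 214.,  32.,  32.]), 0.81), (array([376., 235.,  34.,  25.]), 0.8), (array([265., 201.,  24.,  19.]), 0.61)]
lid_handle [(array([330., 170.]), 0.75), (array([375., 228.]), 0.71), (array([310., 208.]), 0.68)] 
bin [(array([289., 220.]), 0.68), (array([214., 183.]), 0.68)] 
chamber [(array([204., 346.]), 0.71), (array([143., 321.]), 0.4)] 
port_mouth [(array([193., 314.]), 0.65)] 
half_mark [] 
sensor [(array([308., 220.]), 0.59), (array([143., 318.]), 0.56)] 
{'time_s': 0.9, 'q': array([ 64.667,  21.806,  74.336,   0.   ,  83.858, -12.336]), 'qvel': array([ 0.033,  0.033,  0.026, -0.014, -0.018,  0.046]), 'joint_efforts': array([ -0.002, -44.833, -23.146,  -0.   ,   0.001,  -0.   ]), 'position': array([0.124, 0.536, 0.248]), 'tool_rot': array([[-0.974,  0.225, -0.   ],
       [ 0.225,  0.974, -0.   ],
       [ 0.   , -0.   , -1.   ]]), 'ft_force': array([-0.865, -0.227, -1.001]), 'wrist_torque': array([-0.024, -0.004, -0.032]), 'gripper_force': 0.0, 'grip_width': 0.08567415664472759}
```

View pics/top0.png

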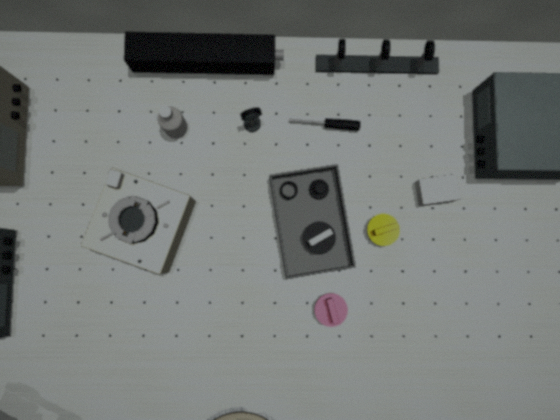

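View pics/side0.png

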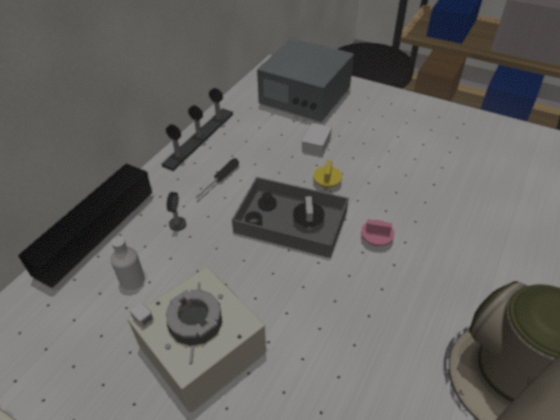

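The black bar-handled lid is in the bin, at top (319,237) and side (309,212). The look-alikes in the top view are the yellow lid (383,230), the pink lid (331,311), the blank cap (319,189) and the lens tube (288,190). The chamber collar is at top (132,220). I'll check close crops next.

```bash
python3 - <<'E'
from h import *
np.set_printoptions(precision=4,suppress=True)
im=env.get_image("top"); I=im["image"]
a=cv2.resize(I[165:280,75:205],None,fx=4.6,fy=4.6,interpolation=cv2.INTER_CUBIC)[:529,:400*2]
a=cv2.resize(I[160:285,70:210],(560,500),interpolation=cv2.INTER_CUBIC); b=cv2.resize(I[205:270,285:355],None,fx=3.4,fy=3.4,interpolation=cv2.INTER_CUBIC)
o=np.zeros((500,800,3),np.uint8);o[:,:560]=a;o[:b.shape[0],562:562+b.shape[1]]=b
o=np.clip(o.astype(float)*1.3,0,255).astype(np.uint8)
cv2.imwrite("pics/crop1.png",o)
s=env.get_image("side")
# handle: bright bar in dark lid (top)
hsv=I[222:254,303:336].mean(2); m=(hsv>125).astype(np.uint8); n,l,st,c=cv2.connectedComponentsWithStats(m)
k=1+np.argmax(st[1:,4]); ys,xs=np.where(l==k); r=cv2.minAreaRect(np.c_[xs+303,ys+222].astype(np.float32)); print(r,st[k,4]); box=cv2.boxPoints(r)
W=np.array([atz(im,p,.061) for p in box]);print(W, W.mean(0))
print("lid tri",tri([ray(im,(323,238)),ray(s,(310,208))]), atz(im,(323,238),.046),atz(s,(310,208),.046))
print("mouth",tri([ray(im,(130,220)),ray(s,(193,314))]), atz(im,(130,220),.132),atz(s,(193,314),.132))
E
```

```text
((320.5615234375, 236.60768127441406), (4.589284420013428, 22.94642448425293), 60.2551155090332) 106
[[ 0.4981 -0.1501  0.061 ]
 [ 0.5239 -0.1947  0.061 ]
 [ 0.515  -0.1998  0.061 ]
 [ 0.4893 -0.1552  0.061 ]] [ 0.5066 -0.175   0.061 ]
lid tri [ 0.5047 -0.1825  0.0406] [ 0.5042 -0.1821  0.046 ] [ 0.5028 -0.1775  0.046 ]
mouth [0.5341 0.2286 0.1279] [0.534  0.2276 0.132 ] [0.5318 0.2304 0.132 ]
```

View pics/crop1.png

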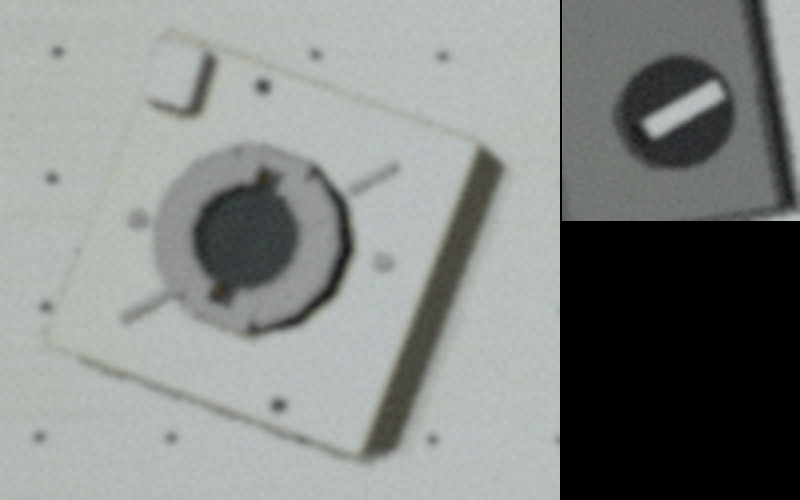

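The crop confirms the choice: the lid in the bin is a black disc with an aluminium bar. The bar's world angle is about -60°. The slots at crop (268,178) and (220,292) lie at about -22° world, and the ribs (122,321)–(400,168) at about -61°, which is 0.7 rad clockwise of the slots as expected. I'm moving above the lid.

```bash
python3 -m pendant '[[1,-0.035,-0.04,0,0,0,0],[1,-0.07,-0.08,0,0,0,0],[1,-0.105,-0.12,0,0,0,0],[1,-0.14,-0.16,0,0,0,0],[1,-0.177,-0.202,0,0,0,0]]'; python3 -m pendant '[[1,-0.177,-0.202,0,0,0,0],[1,-0.177,-0.202,0,0,0,0],[1,-0.177,-0.202,0,0,0,0],[1,-0.177,-0.202,0,0,0,0],[1,-0.177,-0.202,0,0,0,0]]'; python3 -m pendant '[[1,-0.177,-0.202,0,0,0,0],[1,-0.177,-0.202,0,0,0,0],[1,-0.177,-0.202,0,0,0,0],[1,-0.177,-0.202,0,0,0,0],[1,-0.177,-0.202,0,0,0,0]]';  python3 -m pendant '[[1,0,0,0,0,0,0.82],[1,0,0,0,0,0,0.82],[1,0,0,0,0,0,0.82],[1,0,0,0,0,0,0.82],[1,0,0,0,0,0,0.82]]'
python3 - <<'E'
from h import *
np.set_printoptions(precision=4,suppress=True)
s=env.observe();print(s["position"],s["tool_rot"],s["ft_force"])
w=env.get_image("wrist");cv2.imwrite("pics/w1.png",w["image"]);print(np.array(w["pose"]))
for t,z in(("lid",.025),("lid_handle",.046)): print(t,[(d["centre"],d["conf"],atz(w,d["centre"],z)) for d in env.tip_of("wrist",t)])
E
```

```text
time_s: 1.62
position: [0.2512, 0.2978, 0.2485]
tool_rot: [[-0.975, 0.224, 0.001], [0.224, 0.975, 0.0], [-0.001, 0.001, -1.0]]
ft_force: [1.9, 0.4, 1.2]
grip_width: 0.0854
gripper_force: 0.0
time_s: 2.25
position: [0.379, 0.0598, 0.2484]
tool_rot: [[-0.973, 0.229, 0.001], [0.229, 0.973, -0.0], [-0.001, -0.0, -1.0]]
ft_force: [-0.5, 0.1, 0.2]
grip_width: 0.0853
gripper_force: 0.0
time_s: 2.88
position: [0.5057, -0.1768, 0.2476]
tool_rot: [[-0.974, 0.228, -0.0], [0.228, 0.974, 0.0], [0.0, -0.0, -1.0]]
ft_force: [0.2, 0.2, 0.5]
grip_width: 0.0854
gripper_force: 0.0
time_s: 3.5
position: [0.5045, -0.1731, 0.2485]
tool_rot: [[-0.498, 0.867, -0.0], [0.867, 0.498, 0.0], [0.0, 0.0, -1.0]]
ft_force: [1.1, -0.6, 0.5]
grip_width: 0.0855
gripper_force: 0.0
[ 0.5045 -0.1731  0.2485] [[-0.4979  0.8673 -0.0001]
 [ 0.8673  0.4979  0.0002]
 [ 0.0002  0.     -1.    ]] [ 1.054  -0.6277  0.5362]
[[ 0.8673 -0.4767 -0.1435  0.4679]
 [ 0.4978  0.8303  0.2507 -0.1092]
 [-0.0004 -0.2888  0.9574  0.3757]
 [ 0.      0.      0.      1.    ]]
lid [([112.3, 118.2], 0.86, array([ 0.3437, -0.2034,  0.025 ])), ([280.3, 177.4], 0.81, array([ 0.5047, -0.1747,  0.025 ])), ([229.6, 304.7], 0.75, array([ 0.5267, -0.3217,  0.025 ]))]
lid_handle [([103.5, 116.7], 0.94, array([ 0.3441, -0.2004,  0.046 ])), ([281.7, 181.8], 0.92, array([ 0.5056, -0.1737,  0.046 ])), ([226.0, 314.4], 0.77, array([ 0.5251, -0.3206,  0.046 ])), ([411.0, 168.7], 0.27, array([ 0.6001, -0.1057,  0.046 ]))]
```

View pics/w1.png

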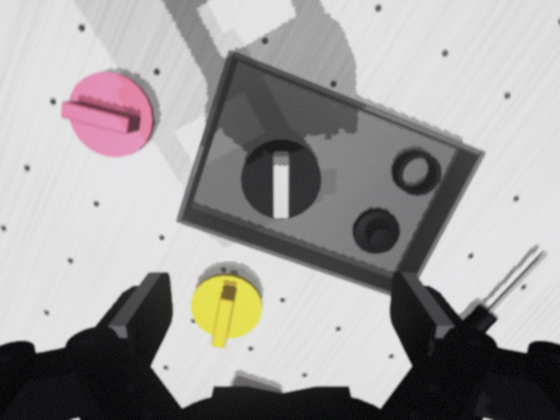

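The wrist view shows the black lid at (281,178), its bar vertical in the image at column 281 (rows 153–218), so it is parallel to tool x and centred. I'll descend and grip.

```bash
python3 -m pendant '[[0.5,-0.001,0,0.06,0,0,0],[0.5,-0.001,0,0.12,0,0,0],[0.5,-0.001,0,0.16,0,0,0],[0.5,-0.001,0,0.18,0,0,0],[0.5,-0.001,0,0.19,0,0,0]]' 80; python3 -m pendant '[[0.5,0,0,0.004,0,0,0],[0.5,0,0,0.0075,0,0,0],[0.5,0,0,0.0075,0,0,0],[0.2,0,0,0.0075,0,0,0],[0.0,0,0,0.0075,0,0,0]]' 80; python3 -m pendant '[[0,0,0,0,0,0,0],[0,0,0,0,0,0,0],[0,0,0,0,0,0,0]]' 80
```

```text
time_s: 4.28
position: [0.505, -0.1744, 0.0575]
tool_rot: [[-0.502, 0.865, -0.001], [0.865, 0.502, 0.001], [0.001, -0.001, -1.0]]
ft_force: [0.5, -0.5, -0.1]
grip_width: 0.0427
gripper_force: 0.0
time_s: 4.9
position: [0.5055, -0.175, 0.0514]
tool_rot: [[-0.5, 0.866, 0.001], [0.866, 0.5, -0.001], [-0.001, 0.0, -1.0]]
ft_force: [-0.6, 0.8, -1.3]
grip_width: 0.0128
gripper_force: 77.9
time_s: 5.28
position: [0.5055, -0.175, 0.0514]
tool_rot: [[-0.5, 0.866, 0.001], [0.866, 0.5, -0.001], [-0.001, 0.0, -1.0]]
ft_force: [-0.7, 0.3, 7.1]
grip_width: 0.0128
gripper_force: 78.8
```

```bash
python3 -m pendant '[[0,0,0,-0.01,0,0,0],[0,0,0,-0.05,0,0,0],[0,0,0,-0.10,0,0,0],[0,0,0,-0.15,0,0,0],[0,0,0,-0.18,0,0,0]]'; python3 -m pendant '[[0,0.03,0.03,-0.01,0,0,0],[0,0.07,0.07,-0.02,0,0,0],[0,0.11,0.11,-0.03,0,0,0],[0,0.15,0.15,-0.04,0,0,0],[0,0.19,0.19,-0.04,0,0,0]]'; python3 -m pendant '[[0,0.04,0.04,0,0,0,-0.13],[0,0.07,0.07,0,0,0,-0.26],[0,0.078,0.086,0,0,0,-0.4],[0,0.078,0.086,0,0,0,-0.53],[0,0.078,0.086,0,0,0,-0.66]]'; python3 -m pendant '[[0,0,0,0,0,0,0],[0,0,0,0,0,0,0]]'
python3 - <<'E'
from h import *
np.set_printoptions(precision=4,suppress=True)
w=env.get_image("wrist");cv2.imwrite("pics/w2.png",w["image"])
for t,z in(("port_mouth",.132),("half_mark",.1),("chamber",0),("sensor",.1),("lid_handle",.261)): print(t,[(d["centre"],round(d["conf"],2),atz(w,d["centre"],z)) for d in env.tip_of("wrist",t)])
E
```

```text
time_s: 5.9
position: [0.5054, -0.1748, 0.2337]
tool_rot: [[-0.5, 0.866, 0.002], [0.866, 0.5, -0.001], [-0.002, 0.001, -1.0]]
ft_force: [0.2, 0.3, -2.6]
grip_width: 0.0126
gripper_force: 78.1
time_s: 6.52
position: [0.5749, 0.0866, 0.2719]
tool_rot: [[-0.5, 0.866, 0.001], [0.866, 0.5, -0.0], [-0.001, 0.001, -1.0]]
ft_force: [0.5, -0.1, -2.7]
grip_width: 0.0126
gripper_force: 78.3
time_s: 7.15
position: [0.6098, 0.1956, 0.2706]
tool_rot: [[-0.928, 0.373, -0.001], [0.373, 0.928, -0.0], [0.001, -0.001, -1.0]]
ft_force: [1.1, 0.9, -1.9]
grip_width: 0.0126
gripper_force: 78.3
time_s: 7.4
position: [0.61, 0.1952, 0.2709]
tool_rot: [[-0.925, 0.38, -0.0], [0.38, 0.925, -0.0], [0.0, -0.0, -1.0]]
ft_force: [-0.3, 0.7, -1.3]
grip_width: 0.0125
gripper_force: 78.3
port_mouth [([279.2, 90.6], 0.66, array([0.5384, 0.2233, 0.132 ])), ([278.2, 85.1], 0.55, array([0.5349, 0.224 , 0.132 ]))]
half_mark []
chamber [([280.7, 87.6], 0.79, array([0.5346, 0.2259, 0.    ]))]
sensor [([366.2, 168.2], 0.65, array([0.6201, 0.2656, 0.1   ]))]
lid_handle [([283.0, 291.2], 0.67, array([0.6136, 0.1947, 0.261 ]))]
```

View pics/w2.png

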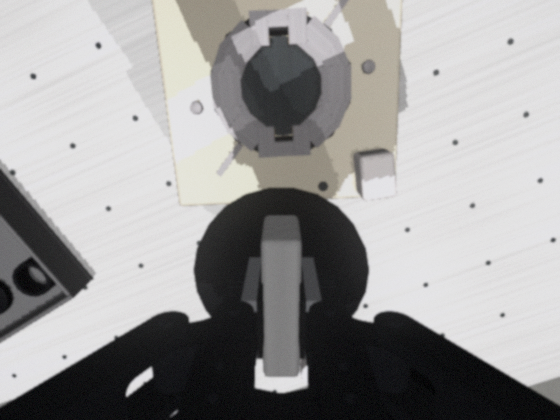

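The lid is held straight. The collar is at (281,83), with its slots at (277,30) and (284,135). I'll fit the mouth outline.

```bash
python3 - <<'E'
from h import *
from scipy.optimize import minimize
np.set_printoptions(precision=4,suppress=True)
w=env.get_image("wrist");I=w["image"];G=cv2.GaussianBlur(I,(3,3),0).mean(2).astype(np.float32)
def contour(x,y,a,off,z=.132):
    R=.027+off;h=.0065+off;L=.037+off
    t0=np.arcsin(h/R); P=[]
    for s in(0,np.pi):
        c=[(R*np.cos(t),R*np.sin(t)) for t in np.linspace(t0,np.pi-t0,40)]+[(-u,h) for u in np.linspace(R*np.cos(t0),L,10)]+[(-L,v) for v in np.linspace(h,-h,10)]+[(-u,-h) for u in np.linspace(L,R*np.cos(t0),10)]
        c=np.array(c);P.append(c if s==0 else -c)
    P=np.vstack(P);r=np.array([[np.cos(a),-np.sin(a)],[np.sin(a),np.cos(a)]])
    return np.array([proj(w,[*(r@p+[x,y]),z]) for p in P]).astype(np.float32)
def val(p):
    f=lambda o:cv2.remap(G,*[q.reshape(1,-1) for q in contour(*p,o).T.copy()],cv2.INTER_LINEAR)[0]
    return -np.mean(np.clip(f(.0015)-f(-.0015),-20,60))
for p0 in([.5355,.225,np.radians(-21)],[.538,.2235,np.radians(-22.5)],[.534,.227,np.radians(-20)]):
    r=minimize(val,p0,method="Nelder-Mead",options=dict(initial_simplex=[p0]+[np.array(p0)+d for d in([.003,0,0],[0,.003,0],[0,0,.04])]))
    print(r.x[:2],np.degrees(r.x[2]),r.fun)
p=r.x
B=cv2.resize(I[0:170,190:390],None,fx=4,fy=4-.5,interpolation=cv2.INTER_CUBIC)
c=contour(*p,0);B=np.clip(B*1.4,0,255).astype(np.uint8)
for q in c[::2]: cv2.circle(B,(int((q[0]-190+.5)*4),int((q[1]+.5)*3.5)),2,(0,0,255),-1)
# ribs ends predicted at z=.105 rot -0.70
for s in(-1,1):
  for d in(.053,.083):
    a=p[2]-.7; q=proj(w,[p[0]+s*d*np.cos(a),p[1]+s*d*np.sin(a),.105]); cv2.circle(B,(int((q[0]-189.5)*4),int((q[1]+.5)*3.5)),4,(0,255,0),-1)
cv2.imwrite("pics/w3.png",B)
# lid bar
print(env.observe()["position"],[proj(w,[*(env.observe()["position"][:2]+s*.028*np.array([-.925,.38])),.2819]) for s in(-1,1)])
E
```

```text
[0.5363 0.2253] -19.065676625943333 -55.57107162475586
[0.5363 0.2253] -19.037618675867712 -55.57542037963867
[0.5363 0.2253] -19.516920601203168 -55.54031753540039
[0.6102 0.1953 0.2708] [array([280.8011, 377.1483]), array([281.182 , 238.4562])]
```

View pics/w3.png

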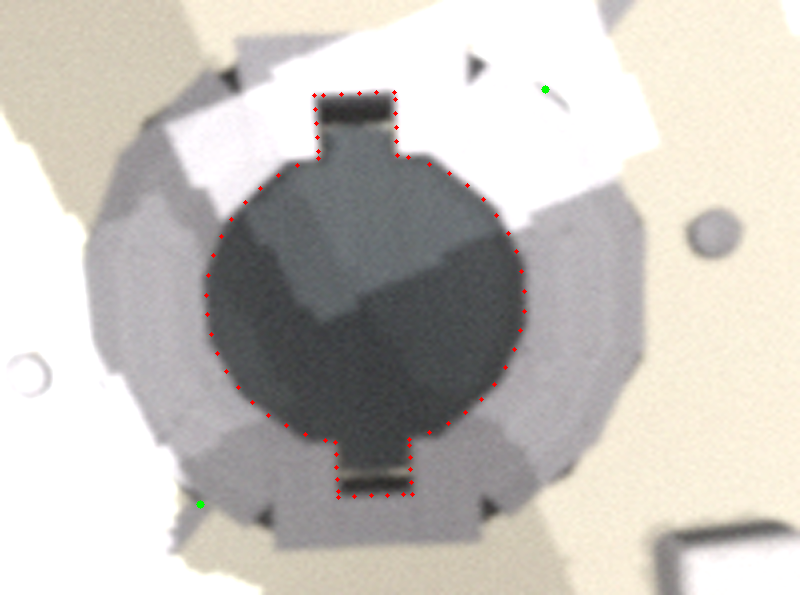

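The red fit traces the mouth and both slots closely: centre (0.5363, 0.2253), slots at -19.1°. The predicted rib ends also land on the ribs. I'm moving above the mouth, stopping just short of entry.

```bash
python3 -m pendant '[[0,0.03,0,0,0,0,-0.03],[0,0.06,0,0.01,0,0,-0.056],[0,0.08,0,0.04,0,0,-0.056],[0,0.08,0,0.07,0,0,-0.056],[0,0.08,0,0.083,0,0,-0.056]]'; python3 -m pendant '[[0,0,0,0,0,0,0],[0,0,0,0,0,0,0]]'
python3 - <<'E'
from h import *
np.set_printoptions(precision=4,suppress=True)
s=env.observe();R=s["tool_rot"];print(s["position"],np.degrees(np.arctan2(R[1,0],R[0,0])),s["ft_force"],s["wrist_torque"]);print("err tool",R.T@(np.array([.5363,.2253,.1584])-s["position"]))
w=env.get_image("wrist");cv2.imwrite("pics/w4.png",w["image"])
E
```

```text
time_s: 8.38
position: [0.5356, 0.2254, 0.1866]
tool_rot: [[-0.946, 0.325, -0.002], [0.325, 0.946, -0.0], [0.002, -0.001, -1.0]]
ft_force: [0.5, -0.1, -1.7]
grip_width: 0.0126
gripper_force: 78.4
time_s: 8.62
position: [0.5368, 0.2255, 0.1889]
tool_rot: [[-0.946, 0.325, 0.002], [0.325, 0.946, 0.0], [-0.002, 0.001, -1.0]]
ft_force: [-0.9, -0.3, -1.7]
grip_width: 0.0127
gripper_force: 78.4
[0.5368 0.2255 0.1889] 161.02820744096113 [-0.8939 -0.2786 -1.6734] [ 0.0411 -0.0121 -0.0027]
err tool [ 0.0005 -0.0003  0.0305]
```

View pics/w4.png

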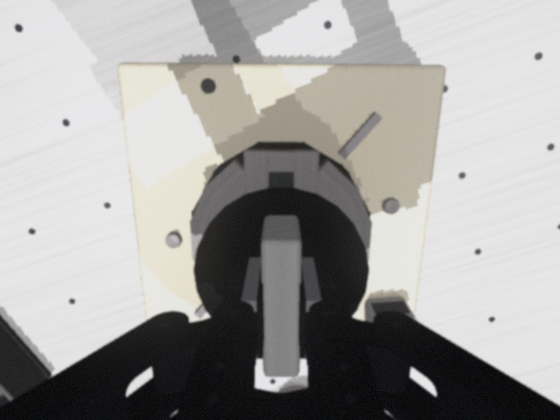

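The bar lines up with the far slot at (281,180) and the lid is concentric with the collar. I'll lower it, checking forces.

```bash
python3 -m pendant '[[0,0,0,0.005,0,0,0],[0,0,0,0.01,0,0,0],[0,0,0,0.014,0,0,0],[0,0,0,0.016,0,0,0],[0,0,0,0.016,0,0,0]]'
```

```text
time_s: 9.3
position: [0.5361, 0.2255, 0.1717]
tool_rot: [[-0.946, 0.325, -0.0], [0.325, 0.946, -0.0], [0.0, -0.0, -1.0]]
ft_force: [-0.4, -0.8, -1.9]
grip_width: 0.013
gripper_force: 78.4
```

```bash
python3 -m pendant '[[0,0,0,0.004,0,0,0],[0,0,0,0.007,0,0,0],[0,0,0,0.010,0,0,0],[0,0,0,0.012,0,0,0],[0,0,0,0.012,0,0,0]]'; python3 -m pendant '[[0,0,0,0.0008,0,0,0],[0,0,0,0.0015,0,0,0],[0,0,0,0.0015,0,0,0]]'
```

```text
time_s: 9.93
position: [0.536, 0.2255, 0.1597]
tool_rot: [[-0.946, 0.325, -0.0], [0.325, 0.946, -0.0], [0.0, -0.0, -1.0]]
ft_force: [-0.7, -0.1, -0.8]
grip_width: 0.0127
gripper_force: 78.4
time_s: 10.3
position: [0.5361, 0.2255, 0.1584]
tool_rot: [[-0.946, 0.325, 0.0], [0.325, 0.946, 0.0], [-0.0, 0.0, -1.0]]
ft_force: [-0.2, -0.4, -1.6]
grip_width: 0.0126
gripper_force: 78.7
```

```bash
python3 -m pendant '[[0,0,0,0.0005,0,0,0],[0,0,0,0.0005,0,0,0]]';python3 -m pendant '[[0,0,0,0.0005,0,0,0],[0,0,0,0.0005,0,0,0]]'
```

```text
time_s: 10.55
position: [0.5361, 0.2255, 0.1584]
tool_rot: [[-0.946, 0.325, 0.001], [0.325, 0.946, 0.0], [-0.001, 0.0, -1.0]]
ft_force: [-2.8, 0.1, 4.7]
grip_width: 0.0126
gripper_force: 79.3
time_s: 10.8
position: [0.5361, 0.2255, 0.1584]
tool_rot: [[-0.946, 0.325, 0.001], [0.325, 0.946, 0.0], [-0.001, 0.0, -1.0]]
ft_force: [-4.2, -0.6, 9.1]
grip_width: 0.0123
gripper_force: 80.1
```

Contact came at exactly the expected flush height, 0.1584. I'll ease the push and twist clockwise.

```bash
python3 -m pendant '[[0,0,0,-0.0005,0,0,0.04],[0,0,0,-0.0005,0,0,0.1],[0,0,0,-0.0005,0,0,0.18],[0,0,0,-0.0005,0,0,0.26],[0,0,0,-0.0005,0,0,0.34]]'
python3 -m pendant '[[0,0,0,0,0,0,0.08],[0,0,0,0,0,0,0.16],[0,0,0,0,0,0,0.24],[0,0,0,0,0,0,0.31],[0,0,0,0,0,0,0.36]]'
python3 -m pendant '[[0,0,0,0,0,0,0],[0,0,0,0,0,0,0],[0,0,0,0,0,0,0]]'
python3 - <<'E'
from h import *
np.set_printoptions(precision=4,suppress=True)
s=env.observe();R=s["tool_rot"];print(s["position"],np.degrees(np.arctan2(R[1,0],R[0,0])),s["ft_force"],s["wrist_torque"])
w=env.get_image("wrist");cv2.imwrite("pics/w5.png",w["image"])
E
```

```text
time_s: 11.42
position: [0.5365, 0.2255, 0.1584]
tool_rot: [[-0.782, 0.623, 0.001], [0.623, 0.782, 0.0], [-0.001, 0.001, -1.0]]
ft_force: [-0.4, -0.9, 4.6]
grip_width: 0.0129
gripper_force: 79.4
time_s: 12.05
position: [0.5365, 0.2255, 0.1584]
tool_rot: [[-0.513, 0.858, 0.001], [0.858, 0.513, 0.0], [-0.001, 0.001, -1.0]]
ft_force: [-0.6, -0.8, 4.8]
grip_width: 0.0129
gripper_force: 79.4
time_s: 12.42
position: [0.5365, 0.2255, 0.1584]
tool_rot: [[-0.515, 0.857, 0.001], [0.857, 0.515, 0.0], [-0.001, 0.001, -1.0]]
ft_force: [-1.0, -0.5, 5.0]
grip_width: 0.0126
gripper_force: 79.5
[0.5365 0.2255 0.1584] 120.99097195055337 [-1.0005 -0.5462  5.0462] [-0.1356  0.2145 -0.0019]
```

View pics/w5.png

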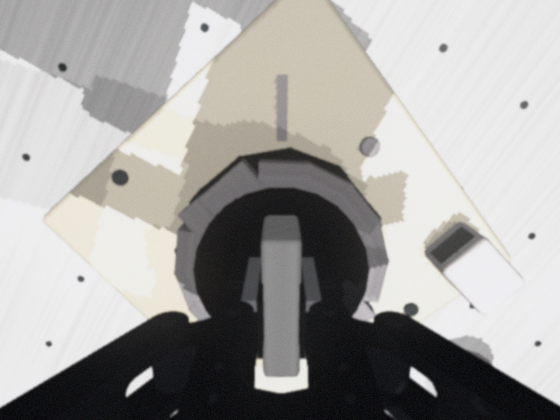

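The near rib (columns 277–287, rows 75–140) is in line with the bar at column 281. I'll check the rib angle numerically, along with the holding torque.

```bash
python3 -m pendant '[[0,0,0,-0.0003,0,0,0.005],[0,0,0,-0.0003,0,0,0.005],[0,0,0,-0.0003,0,0,0.005]]'; python3 - <<'E'
from h import *
np.set_printoptions(precision=4,suppress=True)
s=env.observe();R=s["tool_rot"];print(s["position"],np.degrees(np.arctan2(R[1,0],R[0,0])),s["ft_force"],s["wrist_torque"],s["joint_efforts"])
w=env.get_image("wrist");G=cv2.GaussianBlur(w["image"],(3,3),0).mean(2)
C=[]
for r in range(82,134,4):
    p=G[r,262:302];b=np.median(p);wt=np.clip(b-p-8,0,None);C.append((r,262+(wt*np.arange(40)).sum()/wt.sum()))
C=np.array(C);print(C.round(1).tolist());f=np.polyfit(C[:,0],C[:,1],1)
a,b=[atz(w,(np.polyval(f,r),r),.105)[:2] for r in(135,80)];d=b-a;print("rib deg",np.degrees(np.arctan2(d[1],d[0])), "offset from tcp axis",np.cross(d/np.linalg.norm(d),np.array([.5363,.2253])-a))
# bar edges
L=[]
for r in range(245,370,10):
    g=np.gradient(G[r]);x0=250+np.argmax(g[250:275]);x1=285+np.argmin(g[285:312]);L.append((r,x0,x1))
print(L)
E
```

```text
time_s: 12.85
position: [0.5364, 0.2255, 0.1584]
tool_rot: [[-0.51, 0.86, 0.001], [0.86, 0.51, 0.0], [-0.0, 0.001, -1.0]]
ft_force: [1.5, -0.9, 5.1]
grip_width: 0.0126
gripper_force: 79.4
[0.5364 0.2255 0.1584] 120.6741426942002 [ 1.521  -0.9372  5.0552] [-0.1129 -0.1626  0.2161] [  0.2274 -46.8614 -19.0555   0.1878   0.2275   0.1936]
[[82.0, 280.3], [86.0, 280.6], [90.0, 280.8], [94.0, 280.8], [98.0, 280.5], [102.0, 280.8], [106.0, 280.2], [110.0, 280.7], [114.0, 280.7], [118.0, 280.8], [122.0, 280.0], [126.0, 279.7], [130.0, 280.2]]
rib deg 119.97415856852092 offset from tcp axis -0.0008168890058265418
[(245, np.int64(260), np.int64(301)), (255, np.int64(261), np.int64(301)), (265, np.int64(261), np.int64(300)), (275, np.int64(261), np.int64(300)), (285, np.int64(262), np.int64(299)), (295, np.int64(263), np.int64(299)), (305, np.int64(263), np.int64(299)), (315, np.int64(263), np.int64(299)), (325, np.int64(263), np.int64(298)), (335, np.int64(263), np.int64(298)), (345, np.int64(263), np.int64(299)), (355, np.int64(263), np.int64(299)), (365, np.int64(255), np.int64(307))]<stdin>:9: DeprecationWarning: Arrays of 2-dimensional vectors are deprecated. Use arrays of 3-dimensional vectors instead. (deprecated in NumPy 2.0)
```

The bar reads 120.7°. The ribs are between 120.0° (measured) and 120.8° (derived from the slots), and the spring torque now shows at about 0.2 N m. One small trim, then I hand in while holding.

```bash
python3 -m pendant '[[0,0,0,0,0,0,0.005],[0,0,0,0,0,0,0.005],[0,0,0,0,0,0,0.005],[0,0,0,0,0,0,0.005]]'; python3 - <<'E'
from h import *
s=env.observe();R=s["tool_rot"];print(s["position"],np.degrees(np.arctan2(R[1,0],R[0,0])),s["wrist_torque"],s["gripper_force"])
print(env.close_job())
E
```

```text
time_s: 13.4
position: [0.5364, 0.2255, 0.1584]
tool_rot: [[-0.506, 0.863, 0.001], [0.863, 0.506, 0.0], [-0.0, 0.001, -1.0]]
ft_force: [1.0, -0.1, 4.8]
grip_width: 0.0128
gripper_force: 79.5
[0.53638464 0.22548562 0.1583823 ] 120.37499551321932 [-0.03456392 -0.20480614  0.19655838] 79.4713282585144
the job is handed in; nothing more can be done
None
```

The lid is flush in the collar and twisted clockwise until its bar lines up with the half-way ribs (within about 0.5°), still gripped and held against the spring; I handed the job in at 13.4 s, and no verdict came back.

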